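# Dose the grinding balls: tip the tray, draw the telescoping gate rod and hold it out

### The arm

A 6-joint arm with a two-finger parallel gripper is mounted at the origin on the work surface. World frame = base frame: x ahead of the robot, y to its left, z up, the work surface at z = 0. Lengths are in mm, angles in rad, forces in N, time in s.
With the tool pointing down it reaches from about 350 to 775 mm from the base axis. Payload 7.3 kg.
Tool frame: the origin (TCP) lies at the very end of the fingers, on their centre line; the grasp point (between the pads) lies 19 mm behind it; x points along the fingers, y is the direction in which the jaws open and shut, and the axes are right-handed (so a half turn about x gives the same grasp; the last joint's range is limited). The gripper opens to 92 mm and grips with 3 to 60 N. Pads are 19 mm wide; open, the fingers measure 130 mm over their backs; the gripper's body (75 mm by 190 mm) begins 47 mm behind the grasp point.
Start: joints at [0.969, 0.342, 1.524, -0, 1.275, -0.146], TCP at [231.084, 471.429, 226.741] pointing down, gripper open.
Joint ranges: [-2.53, 2.53], [-0.77, 2.02], [0.04, 2.7], [-1, 4.14], [0.28, 2.66], [-3.11, 3.11]. Speed limits (rad/s): [2.57, 2.57, 3.14, 3.14, 3.14, 3.14].

### API

Orientations are given as [roll, pitch, yaw] about the fixed x, y, z axes, in that order (R = Rz(yaw) Ry(pitch) Rx(roll)).
In Python, from plant import bot gives the robot as it stands.
- The arm moves only by the tool step_arm, never from a script. Its argument "targets" is a list that holds one entry, the list of rows, each a list of 4 numbers: the shift along the tool's x, y, z in m, then the turn about the tool's x in degrees. A call has exactly 5 rows; each row is the pose to reach, as a shift and turn from the pose measured when the call began, along the tool's axes at that moment; what a row does not reach only later rows make up. A row lasts 1/12 s, in which the tool goes at most 41.7 mm and 7.16 degrees, less where a joint would pass 70% of its speed; a pose out of reach is approached as far as the arm can. A call with a gripper value outside its range is refused whole. "jaw" is the closure, from 0 (fully open) to 1 (shut), set as the call begins (left out, the last holds). The fingers move at their own pace and stop on an object; the grip force is fixed at half the most. Time passes only in rows, so rows that repeat a pose let the fingers close, or fill a call up. It gives the time, the measured TCP pose, the force and the opening at its end, in the units of the state.
- bot.get_obs(): the state, without advancing time (a new reading comes with each control period).
- bot.capture(name): name is "scene" or "top" or "wrist"; returns a dict with "color" (384x512x3 uint8, red, green, blue), "depth" (384x512 float32, mm along the optical axis (not along the pixel's ray), 0 where there is no reading), "fov_y" (degrees; the focal length in pixels is half the picture's height over the tangent of half this angle, whatever the lens; pixels are square), "cx", "cy" (the principal point, pixels), "rvec" (rotation vector, rad) and "tvec" (3), from world to camera coordinates, as OpenCV has them. Camera axes: x right, y down, z forward; pixel columns grow to the right and rows downward; lengths in mm; the calibration is good to about 2 mm. A picture is of the moment at which its call begins.
- bot.close_job(): hands the job in, once; it reports no verdict.
The state is a dict: "time": time; "joint_positions": joint angles; "dq": joint speeds; "tau": joint torques, N m; "tool_pos": TCP position; "tcp_rot": TCP orientation; "contact_force": force on the tool from outside, world axes, zero at the start; "moment": the same for the moment, N m; "grip_width": finger opening in mm.
Only numpy, scipy, OpenCV 4.12 (cv2) and the standard library are available. Lean on these libraries where they do the work, as an engineer would, in place of code of your own. Each camera call takes 0.05 s, during which the arm holds its last target. There are 200 camera calls.

### The job

Tip all the balls from the white pouring tray into the top of the dosing hopper while its gate is shut, then stand the empty tray upright on the bench again and let go of it. Then take the hopper's telescoping pull rod so that the grip's side button is squeezed in, pull it straight up past its first stop to the second stop so that all the balls roll into the tub on the scale, and finish while still holding the rod fully out (the gate drops shut if it is let go). Leave the other things on the bench where they are.

Things in the scene. Friction and masses are not known exactly. Their poses are not given: they have to be found in the camera images.
- tray_grip (a point): Middle of the handle bar of the loose white plastic tray holding the balls. Axes: the tray's, z up, spout to -y. Flat bar along x, 100 long, 12 thick (y), 24 tall, this point 78 above the tray's underside; thin uprights at its ends, open below. Tray 100 wide, walls 40 high at both sides and at the back (60 behind this point). About 0.28 kg, evenly loaded below the bar.
- tray_lip (a point): Middle of the pouring lip at the tray's front: a shallow ramp spout, 100 wide, rising 15 degrees, no wall; 93 in front (-y) of and 62 below the handle point. Tipped about 45 degrees lip-down, all balls roll out.
- ball0_center (a point): Centre of one of five equal loose dark grey ceramic grinding balls, 28 diameter, lying in the tray at the start.
- ball1_center (a point): Centre of one of five equal loose dark grey ceramic grinding balls, 28 diameter, lying in the tray at the start.
- ball2_center (a point): Centre of one of five equal loose dark grey ceramic grinding balls, 28 diameter, lying in the tray at the start.
- ball3_center (a point): Centre of one of five equal loose dark grey ceramic grinding balls, 28 diameter, lying in the tray at the start.
- ball4_center (a point): Centre of one of five equal loose dark grey ceramic grinding balls, 28 diameter, lying in the tray at the start.
- hopper: Fixed dosing hopper, a straight trough on four legs, downhill to its -y. Origin on the bench below the gantry bar. Trough 122 wide inside (x), floor sloping 18 degrees from 170 high at y = +170 to 105 at the open outlet at y = -30; clear side walls to 205 high, back wall at y = +173. The gantry bar (160 long in x, y -30 to +24, top 200 high) carries the pull rod at x = y = 0.
- hopper_mouth (a point): Centre of the hopper's open top, 205 high (rim level), axes as the hopper's: the opening is 122 (x) by 140 (y), from the upright gate plate (30 in front of the origin towards +y, top 184 high) to the back wall. The balls go in here and lie behind the gate.
- rod_handle (a point): Centre of the pull rod's grip: black block 64 wide (x), 30 thick (y), 40 tall, this point 238 above the bench when home, 18 below the block's top; axes as the hopper's. The button is in its -y face. Moves only straight up. Take it from above, fingers on the -y and +y faces, so that the grip squeezes the button. 15 mm free below the block, open at both sides.
- grip_button (a joint): Release button in the -y face of the grip block: 0 = out (stands 7 mm proud), 0.006 m = fully squeezed in (1 mm proud). About 4.5 N presses it fully. While it is out near home, a hook locks the rod down; it has to be kept in while the rod leaves home.
- button_face (a point): Middle of the outer face of the release button (34 wide, 28 tall), on the -y side of the grip block.
- pull_rod (a joint): Upper section of the telescope, which carries the grip: 0 = home, 0.040 m = fully out, the first stop. It comes first and needs about 2 N; the gate stays shut. It falls back when let go.
- lift_tube (a joint): Lower section of the telescope, which carries the gate: 0 = gate shut, 0.050 m = gate fully up, the second stop (grip then 0.090 m above home, a hard stop). It follows once the first stop is reached and needs 8 to 10 N upward; a spring pulls it shut when let go. Balls roll out by themselves once it is up.
- tub: Loose white open tub on the scale below the outlet, 150 x 150 x 60 high, walls 4; origin under its centre, z up. The balls have to end up in it.
- scale: Fixed bench scale with steel pan 200 x 200, pan top 35 above the bench, black readout on a column at its -y side (column 115 from the centre, readout up to 265 high, 200 wide in y). Origin on the bench under the pan's centre.
- jar: Bystander, to be left alone: closed glass jar, 60 diameter, 85 high; origin on its underside.
- tape: Bystander, to be left alone: roll of paper tape lying flat, 90 diameter, 25 high; origin on its underside.
- spatula: Bystander, to be left alone: loose spatula lying on the bench; origin on its underside.
- weight: Bystander, to be left alone: brass scale weight with a knob, 44 diameter, 66 high; origin on its underside.
- cup: Bystander, to be left alone: white cup, 70 diameter, 80 high; origin on its underside.
- brush: Bystander, to be left alone: brush lying on the bench; origin on its underside.
There are look-alikes about, which are no part of the job. What is shaped like the part that bears tray_grip but brown or purple is not meant.

How it is judged:
By the outcome, as a careful person would: the job done as asked, in the order asked, and still so for the second after the job is handed in, while the arm keeps its last pose, push and grip.
It also fails if it takes over 72 s, if anything falls off the work surface, if the arm or the gripper's body presses on something with over 40 N, if the wrist force passes 120 N, or if a joint passes its speed limit or range.

## Working session

There is one attempt and no reset: what is moved stays moved. The work goes in short steps, Python scripts to look and compute and a tool call to move; the robot and the scene stay as the last step left them, time stands still between calls to the robot, and variables do not carry over. Pictures are saved under pics/ and viewed, about 8 in all and at most 12, crops included, and the job is handed in when it is done.

Besides the shell and the picture viewer there is one more tool, called after "Request:" as a command line: name --argument value ..., lists and objects as JSON in quotes. step_arm: Moves the arm, as the interface text tells. Its arguments: {"type":"object","properties":{"targets":{"type":"array","items":{"type":"array","items":{"type":"array","items":{"type":"number"}}}},"jaw":{"type":"number"}},"required":["targets"]}

```bash
mkdir -p pics; ls; cat > h.py <<'E'
import numpy as np, cv2
from scipy.spatial.transform import Rotation as R
from plant import bot
def snap(name,fn,crop=None,scale=1):
    c=bot.capture(name); np.savez('last_%s.npz'%name,**c)
    im=c['color'][:,:,::-1]
    if crop: x0,y0,x1,y1=crop; im=im[y0:y1,x0:x1]
    im=cv2.resize(im,None,fx=scale,fy=scale,interpolation=cv2.INTER_CUBIC)
    cv2.imwrite('pics/'+fn,im); return c
def load(name): return dict(np.load('last_%s.npz'%name))
def cam(c):
    f=c['color'].shape[0]/2/np.tan(np.radians(float(c['fov_y']))/2)
    return f,float(c['cx']),float(c['cy']),cv2.Rodrigues(np.array(c['rvec'],float).reshape(3,1))[0],np.array(c['tvec'],float).ravel()
def px(c,u,v,z=None):
    f,cx,cy,M,t=cam(c); d=np.array([(u-cx)/f,(v-cy)/f,1.])
    if z is None:
        return M.T@(d*c['depth'][int(round(v)),int(round(u))]-t)
    o=-M.T@t; w=M.T@d; return o+w*(z-o[2])/w[2]
def cloud(c):
    f,cx,cy,M,t=cam(c); v,u=np.mgrid[:384,:512]; D=c['depth']
    P=np.stack([(u-cx)/f*D,(v-cy)/f*D,D],-1); return (P-t)@M
def proj(c,p):
    f,cx,cy,M,t=cam(c); q=M@np.array(p,float)+t; return f*q[0]/q[2]+cx,f*q[1]/q[2]+cy
E
python3 - <<'E'
from h import *
c=snap('scene','s1.png',scale=1.5); d=snap('top','t1.png',scale=1.5)
o=bot.get_obs(); print(o)
for k in (c,d): f,cx,cy,M,t=cam(k); print(f,-M.T@t,M[2])
E
```

```text
pics
{'time': 0.1, 'joint_positions': array([ 9.68972302e-01,  3.42650926e-01,  1.52490461e+00, -1.15094684e-05,
        1.27537933e+00, -1.45973843e-01]), 'dq': array([ 0.00110356, -0.00171542, -0.00041886, -0.00021511,  0.00114614,
       -0.00031215]), 'tau': array([ 8.67357157e-04, -4.32004523e+01, -2.44694531e+01,  7.18300324e-02,
        5.26364765e-02, -1.55299637e-05]), 'tool_pos': array([230.88940127, 471.11376539, 226.12144503]), 'tcp_rot': array([-1.70857016,  1.56945407, -2.16441698]), 'contact_force': array([-0.39164341,  0.57701837,  0.00339085]), 'moment': array([-0.02343512, -0.02446965, -0.02616061]), 'grip_width': 91.48792792843173}
423.9713096688857 [1132.89265585 -979.61246676 1023.19821699] [-0.41018442  0.69543478 -0.59001627]
389.2200091179789 [ 311.21268553   59.30018844 1495.63548224] [ 0.14551905  0.01681916 -0.98921248]
```

View pics/s1.png

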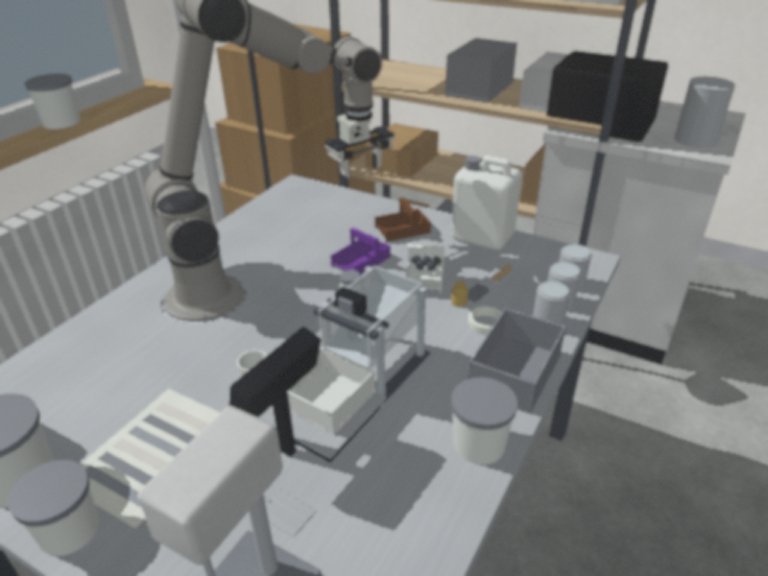

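View pics/t1.png

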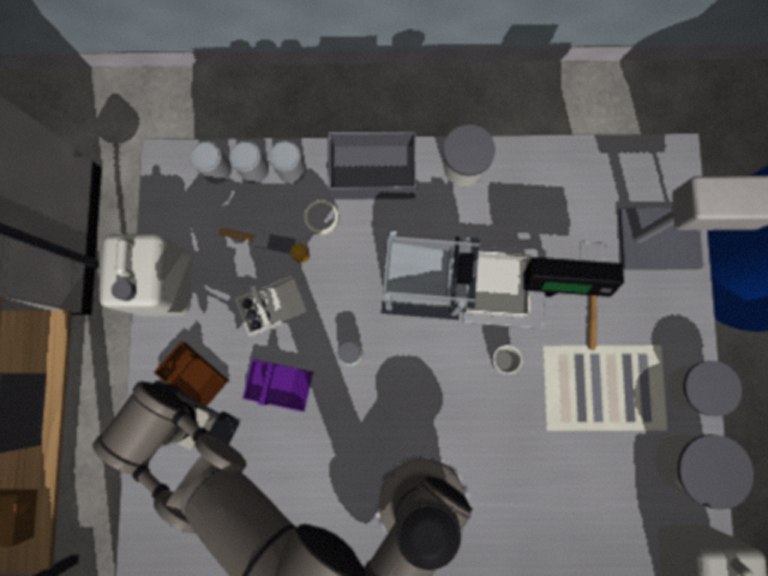

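```bash
python3 - <<'E'
from h import *
d=load('top'); c=load('scene')
a=cv2.resize(d['color'][170:240,145:215,::-1],None,fx=8,fy=8,interpolation=cv2.INTER_CUBIC)
cv2.imwrite('pics/cr.png',a)
for k in (d,c):
  P=cloud(k)
  col=k['color'].astype(int); 
  m=(P[...,0]>330)&(P[...,0]<560)&(P[...,1]>230)&(P[...,1]<460)
  s=m&(P[...,2]>62)&(P[...,2]<110)&(col.min(-1)>60)
  print(s.sum(),P[s].mean(0) if s.any() else 0)
  if s.any():
    q=P[s]; print(np.round(q[np.argsort(q[:,1])][::max(1,len(q)//25)]).tolist())
# hopper
P=cloud(d); 
for (u,v) in [(466/1.5,252/1.5),(466/1.5,280/1.5),(463/1.5,266/1.5),(500/1.5,280/1.5),(575/1.5,275/1.5),(425/1.5,265/1.5)]: print(u,v,px(d,u,v).round())
E
```

```text
125 [481.88513904 393.95981199  86.39268044]
[[439.0, 370.0, 75.0], [442.0, 374.0, 88.0], [438.0, 377.0, 92.0], [442.0, 378.0, 87.0], [442.0, 381.0, 91.0], [446.0, 382.0, 87.0], [467.0, 384.0, 63.0], [460.0, 385.0, 90.0], [442.0, 386.0, 85.0], [482.0, 389.0, 92.0], [484.0, 390.0, 72.0], [464.0, 393.0, 89.0], [475.0, 393.0, 89.0], [498.0, 395.0, 85.0], [497.0, 397.0, 91.0], [483.0, 398.0, 85.0], [497.0, 400.0, 92.0], [479.0, 401.0, 86.0], [516.0, 403.0, 85.0], [508.0, 405.0, 89.0], [529.0, 406.0, 74.0], [519.0, 408.0, 93.0], [512.0, 409.0, 89.0], [511.0, 411.0, 94.0], [520.0, 414.0, 86.0]]
165 [470.94513216 387.42495151  83.30288455]
[[332.0, 359.0, 96.0], [445.0, 362.0, 73.0], [347.0, 365.0, 83.0], [341.0, 368.0, 84.0], [441.0, 370.0, 72.0], [439.0, 374.0, 94.0], [457.0, 376.0, 78.0], [442.0, 378.0, 83.0], [478.0, 380.0, 92.0], [464.0, 381.0, 88.0], [472.0, 382.0, 80.0], [471.0, 384.0, 93.0], [489.0, 386.0, 78.0], [480.0, 387.0, 79.0], [469.0, 389.0, 95.0], [487.0, 390.0, 84.0], [500.0, 392.0, 88.0], [490.0, 393.0, 84.0], [480.0, 395.0, 75.0], [507.0, 396.0, 77.0], [493.0, 397.0, 87.0], [501.0, 400.0, 73.0], [504.0, 401.0, 93.0], [519.0, 402.0, 77.0], [500.0, 403.0, 67.0], [521.0, 405.0, 96.0], [529.0, 408.0, 87.0], [527.0, 413.0, 79.0]]
310.6666666666667 168.0 [574. -91. 255.]
310.6666666666667 186.66666666666666 [514. -91. 247.]
308.6666666666667 177.33333333333334 [543. -84. 256.]
333.3333333333333 186.66666666666666 [ 548. -202.   34.]
383.3333333333333 183.33333333333334 [ 522. -322.  258.]
283.3333333333333 176.66666666666666 [568.  -8. 141.]
```

View pics/cr.png

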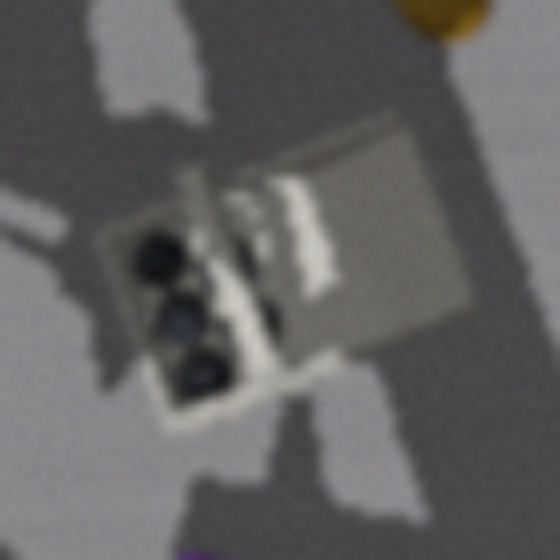

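The scene view shows the white ball tray at about (425,265) and the top view at (268,305). The look-alikes in the top view are brown at (190,375) and purple at (278,385). The crop confirms the white one: three dark balls show at its back, and the lip points right (-y) and slightly +x. The bar centre is about (482,393,78).

The interface only turns about the finger axis, so I'll test in free space how the arm behaves at its reach limit, since tipping may depend on it.

Request:
step_arm --targets '[[[-0.04,0,0,0],[-0.08,0,0,0],[-0.12,0,0,0],[-0.16,0,0,0],[-0.2,0,0,0]]]'

```text
time: 0.52
tool_pos: [230.6, 470.9, 427.9]
tcp_rot: [-1.733, 1.569, -2.189]
contact_force: [0.6, 0.4, 0.4]
grip_width: 91.3
```

Request:
step_arm --targets '[[[-0.04,0,0,0],[-0.08,0,0,0],[-0.12,0,0,0],[-0.16,0,0,0],[-0.2,0,0,0]]]'

```text
time: 0.93
tool_pos: [231.9, 472.8, 605.7]
tcp_rot: [1.431, 1.568, 0.976]
contact_force: [-0.1, -0.0, 1.1]
grip_width: 91.5
```

Request:
step_arm --targets '[[[-0.04,0,0,0],[-0.08,0,0,0],[-0.12,0,0,0],[-0.16,0,0,0],[-0.2,0,0,0]]]'

```text
time: 1.35
tool_pos: [193.3, 395.1, 679.2]
tcp_rot: [1.833, 1.562, 1.377]
contact_force: [-0.0, -0.0, -0.1]
grip_width: 91.8
```

```bash
python3 -c "
from plant import bot
o=bot.get_obs(); print(o['joint_positions'].round(3),o['tool_pos'],o['tcp_rot'])"
```

```text
[ 0.938  0.439  0.037  0.008  2.658 -0.169] [193.27618439 395.14072843 679.2090199 ] [1.8328959  1.56156951 1.37728923]
```

The arm holds its orientation at the limit, so the tool can't tilt itself. Instead I'll rest the tray's underside on the hopper's back rim, loosen the jaws around the flat bar so it tips there, and close them to right it again. First I'll go above the tray.

```bash
cat >> h.py <<'E'
def need(goal,axis):
    "shift in tool axes (m) and turn (deg) to take TCP to goal, with tool y along +-axis (xy)"
    o=bot.get_obs(); T=R.from_euler('xyz',o['tcp_rot']).as_matrix(); p=np.array(o['tool_pos'])
    a=np.array([axis[0],axis[1],0.]); a/=np.linalg.norm(a); l=T.T@a
    t=np.degrees(np.arctan2(l[2],l[1])); t=(t+90)%180-90
    s=T.T@(np.array(goal)-p)/1000
    print('pos',p.round(1),'tilt',np.degrees(np.arccos(-T[2,0])).round(2),'need',s.round(4),'turn',t.round(1),'tool y',T[:,1].round(3),'z',T[:,2].round(3),'q6',o['joint_positions'][5].round(2),'F',o['contact_force'].round(1),'w',round(o['grip_width'],1)); return s,t
E
python3 - <<'E'
from h import *
need((482,393,190),(-.43,.9))
d=load('top'); P=cloud(d); s=(P[...,0]>400)&(P[...,0]<560)&(P[...,1]>340)&(P[...,1]<440)&(P[...,2]>80)&(P[...,2]<96)
q=P[s][:,:2]; m=q.mean(0); w,v=np.linalg.eigh(np.cov((q-m).T)); print(len(q),m,v[:,1],np.ptp((q-m)@v[:,1]))
# hopper rim points
s=(P[...,2]>195)&(P[...,2]<215)&(P[...,0]>440)&(P[...,0]<680)&(P[...,1]>-120)&(P[...,1]<140)
q=P[s]; print(len(q), np.round(q[::max(1,len(q)//30)]).tolist())
E
```

```text
pos [193.3 395.1 679.2] tilt 0.53 need [0.4897 0.1208 0.2614] turn -51.6 tool y [0.44  0.898 0.009] z [ 0.898 -0.44  -0.002] q6 -0.17 F [-0.  -0.  -0.1] w 91.8
106 [481.6675236  394.66761905] [-0.9252744  -0.37929842] 100.36193726238989
611 [[635.0, 74.0, 202.0], [620.0, 70.0, 206.0], [620.0, -113.0, 201.0], [617.0, 16.0, 203.0], [613.0, 80.0, 206.0], [612.0, -31.0, 207.0], [611.0, -15.0, 197.0], [609.0, -85.0, 206.0], [605.0, -82.0, 205.0], [603.0, -103.0, 200.0], [596.0, -116.0, 202.0], [585.0, -72.0, 203.0], [576.0, 81.0, 201.0], [566.0, -72.0, 197.0], [552.0, -119.0, 195.0], [538.0, -75.0, 198.0], [527.0, -111.0, 199.0], [517.0, -67.0, 199.0], [510.0, -111.0, 201.0], [501.0, 91.0, 202.0], [497.0, -114.0, 199.0], [494.0, -70.0, 198.0], [491.0, 41.0, 201.0], [490.0, -107.0, 202.0], [486.0, -20.0, 204.0], [484.0, -6.0, 198.0], [482.0, -73.0, 207.0], [480.0, -70.0, 202.0], [477.0, -90.0, 196.0], [473.0, -113.0, 198.0], [467.0, -97.0, 196.0]]
```

Request:
step_arm --targets '[[[0.02,0.01,0.03,-6],[0.05,0.02,0.06,-12],[0.08,0.03,0.09,-18],[0.11,0.04,0.12,-24],[0.14,0.05,0.15,-30]]]'

```text
time: 1.77
tool_pos: [341.2, 375.7, 546.8]
tcp_rot: [1.364, 1.562, 1.438]
contact_force: [1.0, 1.0, -0.2]
grip_width: 92.0
```

```bash
python3 -c "
from h import *
need((481.7,394.7,190),(-.379,.925))"
```

```text
pos [341.2 375.7 546.8] tilt 0.49 need [0.3571 0.0056 0.1409] turn -18.1 tool y [-0.074  0.997  0.008] z [0.997 0.073 0.002] q6 -0.96 F [ 1.   1.  -0.2] w 92.0
```

Request:
step_arm --targets '[[[0.035,0.001,0.014,-4],[0.07,0.002,0.03,-8],[0.105,0.003,0.045,-12],[0.14,0.004,0.06,-16],[0.178,0.004,0.075,-18]]]'

```text
time: 2.18
tool_pos: [416.0, 386.6, 367.2]
tcp_rot: [1.072, 1.562, 1.464]
contact_force: [0.6, 1.4, 0.0]
grip_width: 92.0
```

Request:
step_arm --targets '[[[0.035,0.01,0.014,0],[0.07,0.02,0.028,0],[0.105,0.022,0.04,0],[0.14,0.025,0.055,0],[0.178,0.027,0.06,0]]]'

```text
time: 2.6
tool_pos: [462.2, 436.5, 187.5]
tcp_rot: [1.02, 1.562, 1.412]
contact_force: [0.8, 0.3, 1.0]
grip_width: 91.4
```

```bash
python3 - <<'E'
from h import *
need((481.7,394.7,120),(-.379,.925))
c=snap('wrist','w1.png'); d=snap('top','x.png')
for k in(c,d):
    P=cloud(k); s=(P[...,0]>420)&(P[...,0]<550)&(P[...,1]>340)&(P[...,1]<450)&(P[...,2]>78)&(P[...,2]<98)
    q=P[s]
    if len(q)>10:
        m=q.mean(0); w,v=np.linalg.eigh(np.cov((q-m)[:,:2].T)); a=(q-m)[:,:2]@v[:,1]; print(len(q),m,v[:,1],np.ptp(a), (q[:,:2].min(0)+q[:,:2].max(0))/2)
E
```

```text
pos [462.2 436.5 187.5] tilt 0.49 need [ 0.0672 -0.0465  0.0017] turn 0.2 tool y [-0.382  0.924  0.007] z [0.924 0.382 0.005] q6 -1.33 F [0.8 0.3 1. ] w 91.4
1345 [478.89997107 393.17341573  89.04930792] [-0.92582023 -0.37796414] 100.44548068099601 [481.54131553 393.56282996]
44 [453.17870445 382.87304016  88.3648713 ] [-0.93957117 -0.34235363] 39.4802318201388 [454.86506272 382.39051335]
```

View pics/w1.png

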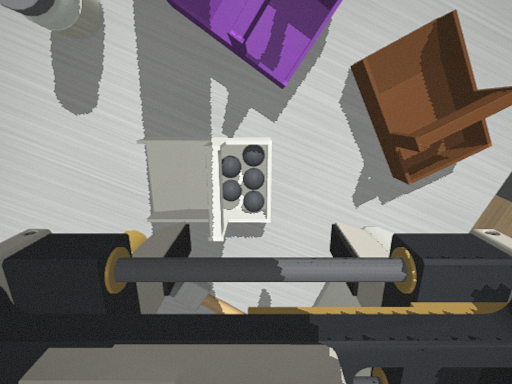

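The wrist view shows the white tray with five balls behind its bar at (217,180). The brown and purple trays are clear of it.

Request:
step_arm --targets '[[[0.0,-0.02,0.0,0],[0.0,-0.04,0.0,0],[0.015,-0.0465,0.001,0],[0.04,-0.0465,0.001,0],[0.065,-0.0465,0.001,0]]]'

```text
time: 3.12
tool_pos: [477.7, 391.4, 119.5]
tcp_rot: [2.426, 1.564, 2.816]
contact_force: [-0.2, 0.3, 0.4]
grip_width: 91.8
```

```bash
python3 - <<'E'
from h import *
need((481,394,56),(-.379,.925))
E
```

```text
pos [477.7 391.4 119.5] tilt 0.41 need [0.0635 0.0008 0.0044] turn 0.1 tool y [-0.381  0.925  0.005] z [ 0.925  0.381 -0.005] q6 -1.4 F [-0.2  0.3  0.4] w 91.8
```

Request:
step_arm --targets '[[[0.015,0.001,0.003,0],[0.03,0.001,0.004,0],[0.045,0.001,0.004,0],[0.06,0.001,0.004,0],[0.0635,0.001,0.004,0]]]'

```text
time: 3.53
tool_pos: [480.0, 393.7, 55.9]
tcp_rot: [2.591, 1.562, 2.982]
contact_force: [-0.9, -0.2, 0.1]
grip_width: 91.2
```

Request:
step_arm --targets '[[[0,0,0,0],[0,0,0,0],[0,0,0,0],[0,0,0,0],[0,0,0,0]]]' --jaw 1

```text
time: 3.95
tool_pos: [480.4, 394.0, 57.0]
tcp_rot: [2.451, 1.563, 2.842]
contact_force: [0.3, -0.3, 0.1]
grip_width: 63.2
```

Request:
step_arm --targets '[[[0,0,0,0],[0,0,0,0],[-0.01,0,0,0],[-0.02,0,0,0],[-0.04,0,0,0]]]' --jaw 1

```text
time: 4.37
tool_pos: [479.8, 393.3, 96.5]
tcp_rot: [2.704, 1.561, 3.094]
contact_force: [-0.2, 0.5, -0.6]
grip_width: 29.7
```

```bash
python3 - <<'E'
from h import *
need((481,394,56),(-.379,.925))
d=load('top'); P=cloud(d)
# hopper side rims
for lo,hi in ((470,505),(595,630)):
    s=(P[...,2]>199)&(P[...,2]<212)&(P[...,0]>lo)&(P[...,0]<hi)&(P[...,1]>-40)&(P[...,1]<75)
    q=P[s]; print(len(q),np.polyfit(q[:,1],q[:,0],1), np.median(q[:,0]),np.median(q[:,1]))
s=(P[...,2]>199)&(P[...,2]<212)&(P[...,1]>60)&(P[...,1]<110)&(P[...,0]>500)&(P[...,0]<600)
q=P[s]; print(len(q),np.polyfit(q[:,0],q[:,1],1),np.median(q,0))
s=(P[...,2]>240)&(P[...,2]<265)&(P[...,1]>-140)&(P[...,1]<-50)&(P[...,0]>480)&(P[...,0]<620)&(d['color'].max(-1)<70)
q=P[s]; print(len(q),q.mean(0),q.min(0),q.max(0))
h=cv2.minAreaRect(q[:,:2].astype(np.float32)); print(h)
E
```

```text
pos [479.8 393.3  96.5] tilt 0.56 need [ 0.0405 -0.      0.0017] turn 0.1 tool y [-0.381  0.925  0.004] z [ 0.925  0.381 -0.009] q6 -1.4 F [-0.2  0.5 -0.6] w 29.7
61 [8.64440896e-02 4.87476155e+02] 489.57674537589634 13.920535198069036
67 [1.13106670e-01 6.14714367e+02] 616.9179876233302 22.67303125090468
43 [-9.06637166e-02  1.33909807e+02] [552.02628635  83.99382051 203.87569536]
194 [541.69649576 -89.46342096 254.44773695] [ 510.60012596 -108.59111214  241.08240431] [574.75946072 -71.87710656 261.24296829]
((543.4478759765625, -90.91815185546875), (33.03779220581055, 64.50625610351562), 84.65306854248047)
```

Request:
step_arm --targets '[[[0,0,0.001,0],[0,0,0.001,0],[0.012,0,0.001,0],[0.025,0,0.001,0],[0.04,0,0.001,0]]]' --jaw 0.5

```text
time: 4.78
tool_pos: [480.3, 393.7, 56.1]
tcp_rot: [2.675, 1.561, 3.066]
contact_force: [1.1, 0.6, -0.3]
grip_width: 46.2
```

Request:
step_arm --targets '[[[0,0,0,0],[0,0,0,0],[0,0,0,0],[0,0,0,0],[0,0,0,0]]]' --jaw 1

```text
time: 5.2
tool_pos: [480.8, 394.0, 57.0]
tcp_rot: [2.565, 1.563, 2.956]
contact_force: [-0.0, 1.3, -1.1]
grip_width: 17.1
```

Request:
step_arm --targets '[[[0,0,0,0],[0,0,0,0],[0,0,0,0],[0,0,0,0],[0,0,0,0]]]'

```text
time: 5.62
tool_pos: [480.8, 394.1, 57.3]
tcp_rot: [2.524, 1.563, 2.915]
contact_force: [-1.4, -0.3, 1.9]
grip_width: 12.2
```

Request:
step_arm --targets '[[[-0.008,0,0,0],[-0.025,0,0,0],[-0.05,0,0,0],[-0.075,0,0,0],[-0.1,0,0,0]]]'

```text
time: 6.03
tool_pos: [481.0, 393.5, 157.8]
tcp_rot: [2.698, 1.561, 3.088]
contact_force: [0.5, 0.1, -4.4]
grip_width: 11.7
```

Request:
step_arm --targets '[[[-0.025,0,0,0],[-0.05,0,0,0],[-0.075,0,0,0],[-0.1,0,0,0],[-0.12,0,0,0]]]'

```text
time: 6.45
tool_pos: [481.9, 393.2, 279.6]
tcp_rot: [2.691, 1.561, 3.082]
contact_force: [0.6, 0.7, -5.5]
grip_width: 11.6
```

Request:
step_arm --targets '[[[-0.01,0,0,0],[-0.02,0,0,1],[-0.025,0,0,3],[-0.03,0,0,6],[-0.03,0,0,9]]]'

```text
time: 6.87
tool_pos: [482.1, 393.1, 310.0]
tcp_rot: [2.869, 1.561, 3.099]
contact_force: [-0.4, 0.5, -5.3]
grip_width: 11.9
```

```bash
python3 - <<'E'
from h import *
need((557.5,63.8,300),(.093,.9957))
snap('scene','s2.png',(200,100,400,300),3)
E
```

```text
pos [482.1 393.1 310. ] tilt 0.56 need [ 0.0091 -0.3378 -0.0016] turn 18.5 tool y [-0.228  0.974  0.003] z [ 0.974  0.228 -0.009] q6 -1.24 F [-0.4  0.5 -5.3] w 11.9
```

View pics/s2.png

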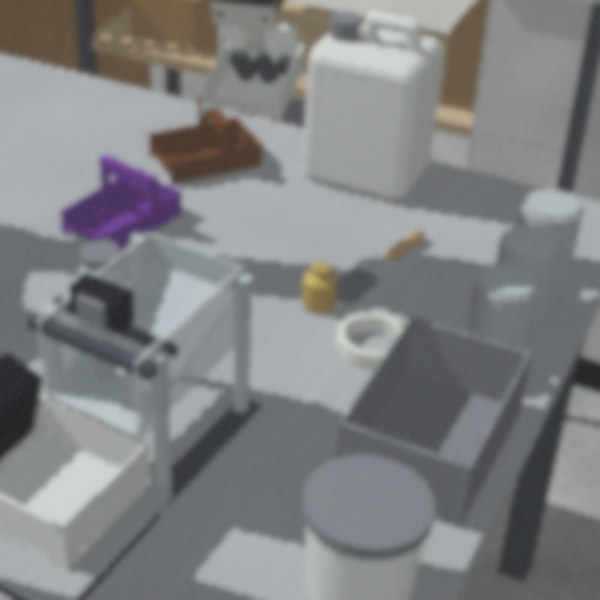

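Request:
step_arm --targets '[[[0,-0.006,0,2],[0,-0.02,0,5],[0,-0.042,0,9],[0,-0.067,0,13],[0,-0.092,0,16]]]'

```text
time: 7.33
tool_pos: [502.2, 302.4, 308.1]
tcp_rot: [-3.001, 1.558, -3.055]
contact_force: [0.2, -0.7, -5.5]
grip_width: 11.8
```

```bash
python3 - <<'E'
from h import *
need((556.4,51.9,310),(.093,.9957))
E
```

```text
pos [502.2 302.4 308.1] tilt 0.73 need [-0.0023 -0.2472  0.0677] turn 2.2 tool y [ 0.054  0.999 -0.002] z [ 0.998 -0.054 -0.013] q6 -1.11 F [ 0.2 -0.7 -5.5] w 11.8
```

Request:
step_arm --targets '[[[0,-0.02,0.006,1],[0,-0.045,0.012,2],[0,-0.07,0.019,2],[0,-0.095,0.026,2],[0,-0.12,0.033,2]]]'

```text
time: 7.75
tool_pos: [528.2, 179.5, 307.2]
tcp_rot: [-2.95, 1.556, -3.039]
contact_force: [0.6, 0.6, -5.3]
grip_width: 11.7
```

Request:
step_arm --targets '[[[0,-0.022,0.006,0],[0,-0.045,0.012,0],[0,-0.065,0.018,0],[0,-0.08,0.022,0],[0,-0.09,0.025,0]]]'

```text
time: 8.17
tool_pos: [544.9, 85.9, 306.3]
tcp_rot: [-2.934, 1.554, -3.023]
contact_force: [0.2, 0.4, -5.4]
grip_width: 11.4
```

```bash
python3 - <<'E'
from h import *
need((556.4,51.9,270),(.093,.9957))
E
```

```text
pos [544.9  85.9 306.3] tilt 0.97 need [ 0.0362 -0.0327  0.0151] turn 0.2 tool y [ 0.089  0.996 -0.004] z [ 0.996 -0.089 -0.017] q6 -1.46 F [ 0.2  0.4 -5.4] w 11.4
```

Request:
step_arm --targets '[[[0,-0.01,0.005,0],[0.005,-0.022,0.01,0],[0.015,-0.0325,0.015,0],[0.024,-0.0325,0.0155,0],[0.03,-0.0325,0.0155,0]]]'

```text
time: 8.58
tool_pos: [556.5, 51.8, 273.9]
tcp_rot: [-2.976, 1.551, -3.066]
contact_force: [-1.1, 0.6, -5.0]
grip_width: 12.0
```

```bash
python3 - <<'E'
from h import *
need((556.4,51.9,262),(.093,.9957))
c=snap('scene','s3.png',(195,130,315,250),5)
w=snap('wrist','w2.png'); P=cloud(w)
for lo,hi in ((470,510),(600,640)):
    s=(P[...,2]>200)&(P[...,2]<211)&(P[...,0]>lo)&(P[...,0]<hi)&(P[...,1]>-60)&(P[...,1]<75)
    q=P[s]; print(len(q), np.polyfit(q[:,1],q[:,0],1) if len(q)>5 else 0)
print(np.hstack([P[::40,::40][...,2].round()]).tolist()[:4])
E
```

```text
pos [556.5  51.8 273.9] tilt 1.14 need [0.0119 0.0002 0.0002] turn 0.2 tool y [ 0.09   0.996 -0.003] z [ 0.996 -0.09  -0.02 ] q6 -1.52 F [-1.1  0.6 -5. ] w 12.0
988 [8.23061160e-02 4.87559989e+02]
0 0
[[0.0, 79.0, 1.0, 1.0, 0.0, 1.0, 0.0, -0.0, -1.0, 85.0, -1.0, -1.0, -1.0], [1.0, 31.0, 35.0, -1.0, -0.0, -0.0, 0.0, -0.0, 16.0, 1.0, -2.0, -1.0, -1.0], [2.0, 0.0, -0.0, -0.0, -1.0, -0.0, -0.0, 0.0, -1.0, 0.0, -0.0, -2.0, 1.0], [-0.0, 95.0, 194.0, 199.0, 60.0, 6.0, 6.0, 199.0, -1.0, -0.0, 2.0, 0.0, -1.0]]
```

View pics/s3.png

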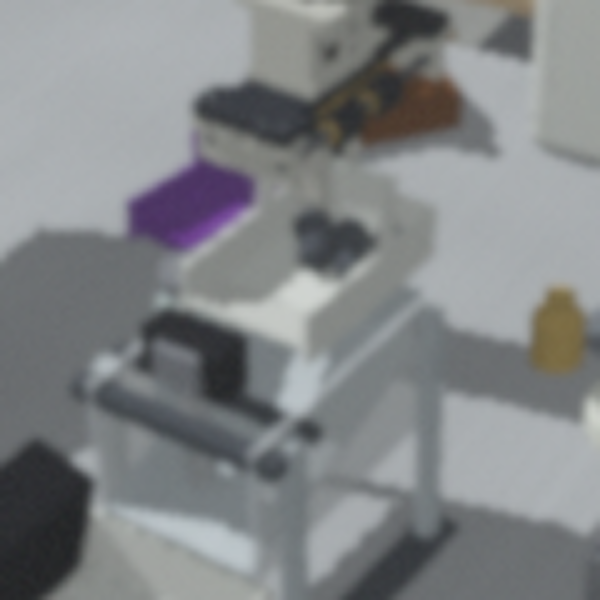

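The scene crop shows the tray level above the mouth, with the balls at (335,240) and the lip behind the grip block. Lower to the rim and loosen slightly.

Request:
step_arm --targets '[[[0.003,0,0,0],[0.006,0,0,0],[0.009,0,0,0],[0.011,0,0,0],[0.0115,0,0,0]]]'

```text
time: 9.1
tool_pos: [555.7, 52.8, 263.0]
tcp_rot: [-2.99, 1.55, -3.079]
contact_force: [-1.9, -0.2, -1.4]
grip_width: 11.8
```

Request:
step_arm --targets '[[[0,0,0,0],[0.002,-0.003,0,0],[0.004,-0.007,0,0],[0.006,-0.011,0,0],[0.008,-0.015,0,0]]]' --jaw 0.78

```text
time: 9.52
tool_pos: [554.4, 37.1, 255.0]
tcp_rot: [-2.971, 1.551, -3.06]
contact_force: [-0.2, -1.5, -1.6]
grip_width: 20.1
```

Request:
step_arm --targets '[[[0,-0.002,0,0],[0.002,-0.004,0,0],[0.003,-0.004,0,0],[0.003,-0.004,0,0],[0.003,-0.004,0,0]]]'

```text
time: 9.93
tool_pos: [554.0, 31.9, 252.6]
tcp_rot: [-2.866, 1.552, -2.955]
contact_force: [-2.0, -6.6, 3.2]
grip_width: 20.5
```

```bash
python3 - <<'E'
from h import *
need((556.4,51.9,262),(.093,.9957))
c=snap('scene','s4.png',(195,130,315,250),5)
E
```

```text
pos [554.   31.9 252.6] tilt 1.1 need [-0.0095  0.0201  0.0004] turn 0.2 tool y [ 0.09   0.996 -0.005] z [ 0.996 -0.09  -0.018] q6 -1.56 F [-2.  -6.6  3.2] w 20.5
```

View pics/s4.png

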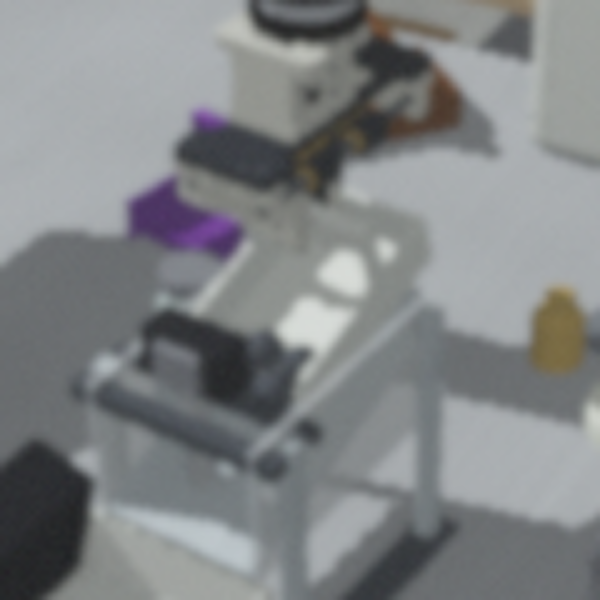

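Request:
step_arm --targets '[[[0.004,0,0,0],[0.01,-0.003,0,0],[0.015,-0.006,0,0],[0.02,-0.008,0,0],[0.024,-0.01,0,0]]]' --jaw 0.69

```text
time: 10.4
tool_pos: [553.3, 16.9, 231.0]
tcp_rot: [-2.375, 1.551, -2.467]
contact_force: [-2.1, -13.1, 11.0]
grip_width: 28.3
```

Request:
step_arm --targets '[[[0,0,0,0],[0.002,0,0,0],[0.004,0,0,0],[0.004,0,0,0],[0.004,0,0,0]]]'

```text
time: 10.82
tool_pos: [553.6, 16.4, 227.2]
tcp_rot: [-2.286, 1.551, -2.378]
contact_force: [0.5, -6.2, 2.9]
grip_width: 28.4
```

```bash
python3 - <<'E'
from h import *
need((556.4,51.9,262),(.093,.9957))
c=snap('scene','s5.png',(195,130,315,250),5)
E
```

```text
pos [553.6  16.4 227.2] tilt 1.14 need [-0.0353  0.0351 -0.0009] turn 0.1 tool y [ 0.091  0.996 -0.015] z [ 0.996 -0.091 -0.013] q6 -1.58 F [ 0.5 -6.2  2.9] w 28.4
```

View pics/s5.png

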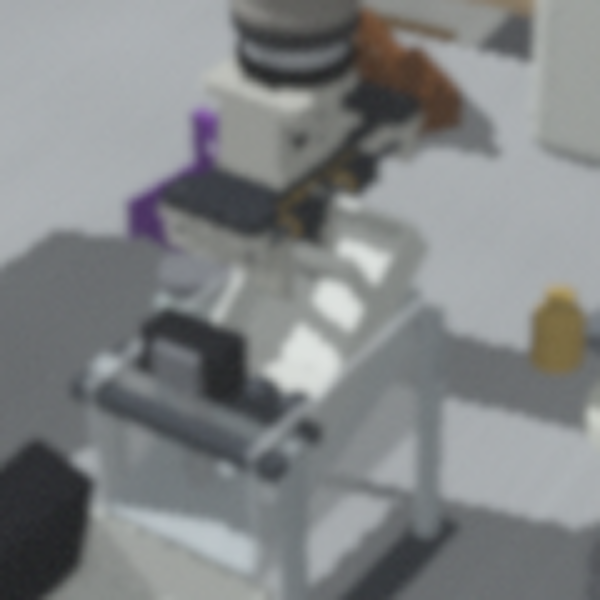

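Request:
step_arm --targets '[[[-0.002,0.004,0,0],[-0.004,0.008,0,0],[-0.006,0.012,0,0],[-0.008,0.016,0,0],[-0.008,0.016,0,0]]]'

```text
time: 11.28
tool_pos: [555.7, 27.0, 238.1]
tcp_rot: [-1.894, 1.544, -1.987]
contact_force: [-7.7, -25.8, 18.2]
grip_width: 28.7
```

Request:
step_arm --targets '[[[0,0,0,0],[0,0,0,0],[-0.002,0.002,0,0],[-0.004,0.004,0,0],[-0.008,0.006,0,0]]]'

```text
time: 11.7
tool_pos: [556.2, 33.0, 245.5]
tcp_rot: [-1.919, 1.543, -2.012]
contact_force: [-0.2, -2.4, -1.0]
grip_width: 28.8
```

```bash
python3 - <<'E'
from h import *
need((556.4,51.9,262),(.093,.9957))
c=snap('top','t6.png',(240,140,340,220),7)
E
```

```text
pos [556.2  33.  245.5] tilt 1.6 need [-0.017   0.0184 -0.0017] turn 0.0 tool y [ 0.092  0.995 -0.026] z [ 0.996 -0.093 -0.01 ] q6 -1.54 F [-0.2 -2.4 -1. ] w 28.8
```

View pics/t6.png

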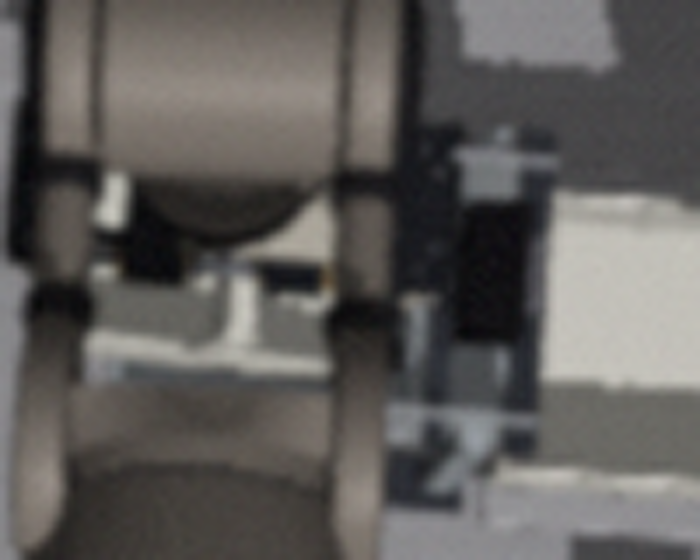

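The arm hides the tray from above, so I'll use the weight to check. Right the tray by closing the jaws and lifting.

Request:
step_arm --targets '[[[-0.002,0.002,0,0],[-0.005,0.004,0,0],[-0.008,0.007,0,0],[-0.011,0.01,0,0],[-0.013,0.012,0,0]]]' --jaw 0.8

```text
time: 12.17
tool_pos: [557.6, 47.2, 258.9]
tcp_rot: [-1.934, 1.545, -2.025]
contact_force: [0.1, -0.6, -1.2]
grip_width: 18.4
```

Request:
step_arm --targets '[[[-0.004,0.003,0,0],[-0.008,0.006,0,0],[-0.01,0.008,0,0],[-0.012,0.008,0,0],[-0.012,0.008,0,0]]]' --jaw 1

```text
time: 12.58
tool_pos: [558.4, 55.7, 270.7]
tcp_rot: [-1.943, 1.545, -2.034]
contact_force: [0.2, -0.3, -3.3]
grip_width: 12.1
```

Request:
step_arm --targets '[[[-0.005,0,0,0],[-0.01,0,0,0],[-0.02,0,0,0],[-0.03,0,0,0],[-0.04,0,0,0]]]'

```text
time: 13.0
tool_pos: [559.0, 56.5, 312.2]
tcp_rot: [-1.908, 1.545, -1.999]
contact_force: [-0.6, -0.2, -3.7]
grip_width: 12.1
```

Request:
step_arm --targets '[[[-0.005,0,0,0],[-0.005,0,0,0],[-0.005,0,0,0],[-0.005,0,0,0],[-0.005,0,0,0]]]'

```text
time: 13.42
tool_pos: [558.8, 56.7, 316.5]
tcp_rot: [-1.953, 1.545, -2.045]
contact_force: [-0.4, -0.3, -3.9]
grip_width: 11.4
```

```bash
python3 - <<'E'
from h import *
need((556.4,51.9,262),(.093,.9957))
c=snap('scene','s7.png',(190,110,330,250),4)
E
```

```text
pos [558.8  56.7 316.5] tilt 1.49 need [ 0.0547 -0.0037 -0.0014] turn 0.1 tool y [ 0.091  0.996 -0.024] z [ 0.996 -0.091 -0.01 ] q6 -1.5 F [-0.4 -0.3 -3.9] w 11.4
```

View pics/s7.png

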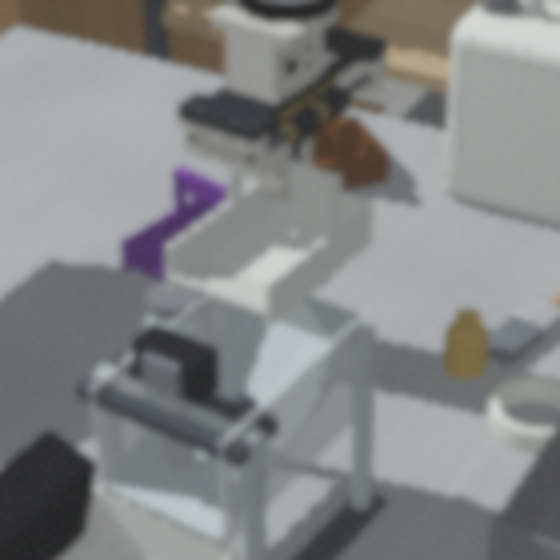

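Request:
step_arm --targets '[[[0,0.025,0,0],[0,0.055,-0.005,0],[0,0.09,-0.01,-3],[0,0.125,-0.015,-6],[0,0.16,-0.02,-9]]]'

```text
time: 13.88
tool_pos: [553.2, 219.1, 312.5]
tcp_rot: [-2.132, 1.544, -2.064]
contact_force: [1.1, 1.0, -3.8]
grip_width: 11.8
```

Request:
step_arm --targets '[[[0,0.035,-0.003,0],[0,0.07,-0.006,-2],[0,0.105,-0.009,-4],[0,0.14,-0.012,-6],[0,0.165,-0.014,-9]]]'

```text
time: 14.3
tool_pos: [526.8, 385.7, 308.1]
tcp_rot: [-2.34, 1.544, -2.112]
contact_force: [0.6, -0.1, -3.0]
grip_width: 11.6
```

```bash
python3 - <<'E'
from h import *
need((481,394,120),(-.379,.925))
c=snap('top','t8.png',(250,145,360,225),7)
E
```

```text
pos [526.8 385.7 308.1] tilt 1.54 need [ 0.1884  0.022  -0.0392] turn -9.2 tool y [-0.226  0.974 -0.019] z [ 0.974  0.226 -0.019] q6 -1.28 F [ 0.6 -0.1 -3. ] w 11.6
```

View pics/t8.png

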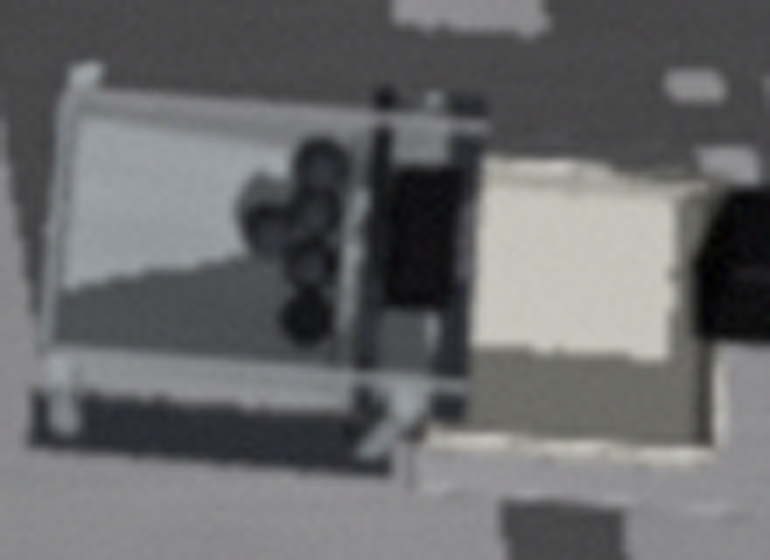

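All five balls lie behind the gate, at about (320,165), (312,212), (265,225), (308,262) and (303,315). Now I'll put the tray back.

Request:
step_arm --targets '[[[0.03,0.006,-0.01,-3],[0.06,0.012,-0.02,-6],[0.09,0.018,-0.03,-9],[0.125,0.022,-0.039,-9],[0.155,0.022,-0.039,-9]]]'

```text
time: 14.77
tool_pos: [477.5, 398.7, 150.6]
tcp_rot: [-2.643, 1.543, -2.249]
contact_force: [0.8, -0.2, -3.8]
grip_width: 11.8
```

Request:
step_arm --targets '[[[0.02,0,0,0],[0.04,0,0,0],[0.055,0,0,0],[0.065,0,0,0],[0.07,0,0,0]]]'

```text
time: 15.18
tool_pos: [475.6, 396.5, 78.8]
tcp_rot: [-2.67, 1.54, -2.276]
contact_force: [0.2, -0.1, -3.4]
grip_width: 11.6
```

```bash
python3 - <<'E'
from h import *
need((481,394,57),(-.379,.925))
E
```

```text
pos [475.6 396.5  78.8] tilt 1.75 need [ 0.0217 -0.004   0.0046] turn 0.3 tool y [-0.384  0.923 -0.014] z [ 0.923  0.384 -0.027] q6 -1.38 F [ 0.2 -0.1 -3.4] w 11.6
```

Request:
step_arm --targets '[[[0.004,0,0,0],[0.008,0,0,0],[0.012,0,0,0],[0.015,0,0,0],[0.017,0,0,0]]]'

```text
time: 15.6
tool_pos: [475.5, 396.2, 61.9]
tcp_rot: [-2.664, 1.541, -2.27]
contact_force: [0.1, -0.2, -2.4]
grip_width: 11.6
```

Request:
step_arm --targets '[[[0.001,0,0,0],[0.002,0,0,0],[0.003,0,0,0],[0.003,0,0,0],[0.003,0,0,0]]]'

```text
time: 16.02
tool_pos: [475.7, 395.6, 61.3]
tcp_rot: [-2.628, 1.542, -2.234]
contact_force: [-3.5, -6.6, 10.0]
grip_width: 12.0
```

```bash
python3 - <<'E'
from h import *
need((481,394,57),(-.379,.925))
E
```

```text
pos [475.7 395.6  61.3] tilt 1.67 need [ 0.0042 -0.0035  0.0043] turn 0.3 tool y [-0.384  0.923 -0.014] z [ 0.923  0.384 -0.025] q6 -1.38 F [-3.5 -6.6 10. ] w 12.0
```

Request:
step_arm --targets '[[[0,0,0,0],[0,0,0,0],[0,0,0,0],[0,0,0,0],[0,0,0,0]]]' --jaw 0.5

```text
time: 16.43
tool_pos: [475.8, 395.8, 61.2]
tcp_rot: [-2.629, 1.542, -2.235]
contact_force: [0.5, 0.3, -0.8]
grip_width: 40.3
```

Request:
step_arm --targets '[[[-0.01,0,0,0],[-0.025,0,0,0],[-0.05,0,0,0],[-0.08,0,0,0],[-0.115,0,0,0]]]'

```text
time: 16.85
tool_pos: [477.1, 398.1, 176.6]
tcp_rot: [-2.659, 1.539, -2.265]
contact_force: [1.5, 0.4, -1.2]
grip_width: 46.0
```

Request:
step_arm --targets '[[[-0.04,0,0,0],[-0.08,0,0,0],[-0.12,0,0,5],[-0.15,0,0,10],[-0.17,0,0,15]]]'

```text
time: 17.27
tool_pos: [480.7, 402.5, 351.7]
tcp_rot: [-2.323, 1.545, -2.195]
contact_force: [0.3, 0.4, 0.5]
grip_width: 46.0
```

```bash
python3 - <<'E'
from h import *
need((543.3,-88.5,310),(.093,.9957))
c=snap('wrist','w9.png',None,1); d=snap('top','t9.png')
for k in(c,d):
    P=cloud(k); m=(abs(P[...,0]-480)<90)&(abs(P[...,1]-394)<90)
    s=m&(P[...,2]>75)&(P[...,2]<110)
    q=P[s]; print(len(q), q.mean(0) if len(q) else 0, q[:,2].std() if len(q) else 0, np.percentile(q[:,2],[5,95]) if len(q) else 0)
    s=m&(P[...,2]>-3)&(P[...,2]<110)
    dark=s&(k['color'].max(-1)<60); print('dark',dark.sum())
    s=m&(P[...,2]>34)&(P[...,2]<46); q=P[s]; print('40mm rim',len(q))
    if len(q):
        A=np.c_[q[:,:2],np.ones(len(q))]; print(np.linalg.lstsq(A,q[:,2],rcond=None)[0])
E
```

```text
pos [480.7 402.5 351.7] tilt 1.47 need [ 0.051  -0.4941  0.    ] turn 12.7 tool y [-0.128  0.992 -0.019] z [ 0.992  0.128 -0.018] q6 -1.12 F [0.3 0.4 0.5] w 46.0
509 [472.74610365 394.19852063  89.36299644] 2.202660201743525 [86.34059227 91.23329694]
dark 0
40mm rim 507
[-4.77111943e-03 -1.10601021e-03  4.22450443e+01]
91 [464.76549633 391.13944318  88.37124943] 4.56153606111571 [77.49416842 94.3704763 ]
dark 10
40mm rim 71
[-2.76396182e-04 -1.29947243e-03  3.97882091e+01]
```

Tray is level (bar top 89 mm), empty and released. Now to the rod.

Request:
step_arm --targets '[[[0,-0.035,0,4],[0,-0.075,0,8],[0.004,-0.115,0,12],[0.01,-0.155,0,12.5],[0.015,-0.195,0,12.5]]]' --jaw 0

```text
time: 17.78
tool_pos: [505.8, 207.5, 339.1]
tcp_rot: [-2.11, 1.546, -2.196]
contact_force: [1.0, 0.0, 0.7]
grip_width: 74.4
```

```bash
python3 - <<'E'
from h import *
need((543.3,-88.5,310),(.093,.9957))
E
```

```text
pos [505.8 207.5 339.1] tilt 1.4 need [ 0.0344 -0.291   0.0632] turn 0.4 tool y [ 0.086  0.996 -0.021] z [ 0.996 -0.086 -0.013] q6 -1.23 F [1.  0.  0.7] w 74.4
```

Request:
step_arm --targets '[[[0.004,-0.035,0.01,0],[0.008,-0.07,0.02,0],[0.012,-0.105,0.03,0],[0.016,-0.14,0.04,0],[0.02,-0.17,0.045,0]]]'

```text
time: 18.2
tool_pos: [535.5, 31.5, 321.0]
tcp_rot: [-2.156, 1.545, -2.241]
contact_force: [0.2, 0.3, 0.6]
grip_width: 91.5
```

Request:
step_arm --targets '[[[0.003,-0.035,0.005,0],[0.006,-0.07,0.01,0],[0.01,-0.1,0.015,0],[0.013,-0.115,0.017,0],[0.013,-0.12,0.018,0]]]'

```text
time: 18.62
tool_pos: [542.3, -92.3, 308.5]
tcp_rot: [-2.256, 1.543, -2.343]
contact_force: [-0.0, -0.2, -0.1]
grip_width: 92.1
```

```bash
python3 - <<'E'
from h import *
need((543.3,-88.5,219),(.093,.9957))
c=snap('wrist','w10.png',None,1.3); P=cloud(c)
s=(P[...,2]>250)&(P[...,2]<262)&(abs(P[...,0]-543)<60)&(abs(P[...,1]+88)<60)&(c['color'].max(-1)<90)
q=P[s]; print(len(q))
if len(q)>20: print(q.mean(0),cv2.minAreaRect(q[:,:2].astype(np.float32)))
E
```

```text
pos [542.3 -92.3 308.5] tilt 1.57 need [0.0894 0.0057 0.0022] turn 0.3 tool y [ 0.087  0.996 -0.021] z [ 0.996 -0.087 -0.017] q6 -1.78 F [-0.  -0.2 -0.1] w 92.1
2494
[540.81478808 -91.50705243 255.63758008] ((542.5106811523438, -91.7551498413086), (30.196884155273438, 63.04840850830078), 84.66333770751953)
```

View pics/w10.png

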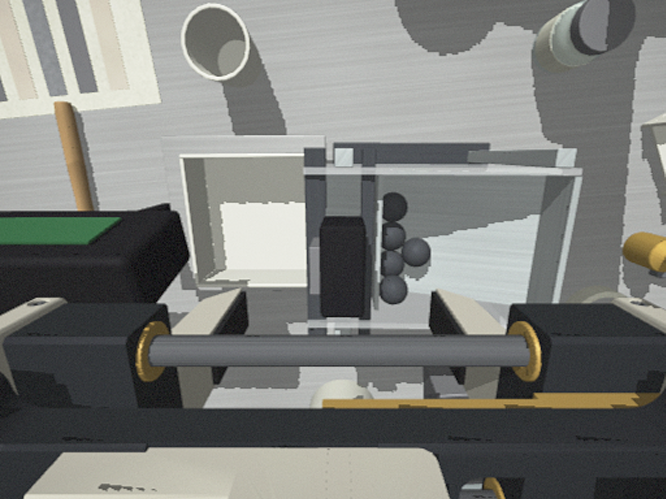

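Block centre is (542.5,-91.8) with top at 255.6, matching the given 30x64 block and 256 mm height. The five balls are still behind the gate.

Request:
step_arm --targets '[[[0.01,0.001,0.001,0],[0.03,0.002,0.002,0],[0.05,0.002,0.002,0],[0.07,0.002,0.0025,0],[0.088,0.002,0.0025,0]]]'

```text
time: 19.08
tool_pos: [543.1, -89.5, 219.1]
tcp_rot: [-2.289, 1.544, -2.373]
contact_force: [1.3, 0.5, -0.5]
grip_width: 91.8
```

Request:
step_arm --targets '[[[0,0,0,0],[0,0,0,0],[0,0,0,0],[0,0,0,0],[0,0,0,0]]]'

```text
time: 19.5
tool_pos: [543.7, -89.4, 220.3]
tcp_rot: [-2.213, 1.545, -2.296]
contact_force: [-0.1, -0.2, 0.2]
grip_width: 91.7
```

```bash
python3 - <<'E'
from h import *
need((542.5,-92,219),(.093,.9957))
E
```

```text
pos [543.7 -89.4 220.3] tilt 1.49 need [ 0.0014 -0.0027 -0.0009] turn 0.5 tool y [ 0.083  0.996 -0.021] z [ 0.996 -0.084 -0.016] q6 -1.77 F [-0.1 -0.2  0.2] w 91.7
```

Request:
step_arm --targets '[[[0.001,-0.0027,-0.001,0.5],[0.001,-0.0027,-0.001,0.5],[0.001,-0.0027,-0.001,0.5],[0.001,-0.0027,-0.001,0.5],[0.001,-0.0027,-0.001,0.5]]]' --jaw 1

```text
time: 19.92
tool_pos: [542.4, -92.1, 219.5]
tcp_rot: [-2.199, 1.545, -2.292]
contact_force: [0.1, 0.8, 0.1]
grip_width: 62.9
```

Request:
step_arm --targets '[[[0,0,0,0],[0,0,0,0],[0,0,0,0],[0,0,0,0],[0,0,0,0]]]'

```text
time: 20.33
tool_pos: [542.5, -91.5, 219.5]
tcp_rot: [-2.232, 1.546, -2.325]
contact_force: [0.2, 4.6, 2.6]
grip_width: 30.3
```

Request:
step_arm --targets '[[[0,0,0,0],[0,0,0,0],[0,0,0,0],[0,0,0,0],[0,0,0,0]]]'

```text
time: 20.75
tool_pos: [542.5, -91.4, 219.5]
tcp_rot: [-2.236, 1.546, -2.328]
contact_force: [-0.3, 0.6, -0.1]
grip_width: 30.3
```

```bash
python3 - <<'E'
from h import *
need((542.5,-92,219),(.093,.9957))
E
```

```text
pos [542.5 -91.4 219.5] tilt 1.4 need [ 0.0005 -0.0006  0.    ] turn 0.0 tool y [ 0.092  0.996 -0.019] z [ 0.996 -0.093 -0.015] q6 -1.77 F [-0.3  0.6 -0.1] w 30.3
```

Request:
step_arm --targets '[[[-0.004,0,0,0],[-0.008,0,0,0],[-0.012,0,0,0],[-0.016,0,0,0],[-0.02,0,0,0]]]'

```text
time: 21.17
tool_pos: [542.6, -91.4, 239.9]
tcp_rot: [-2.246, 1.545, -2.339]
contact_force: [-1.4, -2.7, -2.6]
grip_width: 30.3
```

Request:
step_arm --targets '[[[-0.004,0,0,0],[-0.008,0,0,0],[-0.012,0,0,0],[-0.016,-0.0005,0,0],[-0.02,-0.0005,-0.0005,0]]]'

```text
time: 21.58
tool_pos: [542.5, -91.4, 260.2]
tcp_rot: [-2.247, 1.546, -2.34]
contact_force: [1.1, -1.8, -8.5]
grip_width: 30.3
```

```bash
python3 - <<'E'
from h import *
need((542.5,-91.4,309.5),(.093,.9957))
E
```

```text
pos [542.5 -91.4 260.2] tilt 1.43 need [-0.0493 -0.001  -0.0007] turn 0.0 tool y [ 0.092  0.996 -0.019] z [ 0.996 -0.093 -0.016] q6 -1.77 F [ 1.1 -1.8 -8.5] w 30.3
```

First stop reached at 40 mm. Pull on to the second.

Request:
step_arm --targets '[[[-0.008,0,0,0],[-0.016,-0.0003,0,0],[-0.024,-0.0005,0,0],[-0.032,-0.0006,-0.0005,0],[-0.04,-0.0008,-0.0006,0]]]'

```text
time: 22.0
tool_pos: [542.5, -91.3, 300.7]
tcp_rot: [-2.265, 1.546, -2.357]
contact_force: [1.1, -3.2, -10.3]
grip_width: 30.3
```

Request:
step_arm --targets '[[[-0.003,0,0,0],[-0.006,0,0,0],[-0.009,0,0,0],[-0.01,0,0,0],[-0.01,0,0,0]]]'

```text
time: 22.42
tool_pos: [542.5, -91.3, 309.8]
tcp_rot: [-2.321, 1.545, -2.414]
contact_force: [0.4, -4.7, -16.2]
grip_width: 30.1
```

```bash
python3 - <<'E'
from h import *
need((542.5,-91.4,309.5),(.093,.9957))
E
```

```text
pos [542.5 -91.3 309.8] tilt 1.49 need [ 0.0003 -0.0001  0.0001] turn 0.0 tool y [ 0.093  0.996 -0.019] z [ 0.996 -0.093 -0.018] q6 -1.77 F [  0.4  -4.7 -16.2] w 30.1
```

Request:
step_arm --targets '[[[-0.001,0,0,0],[-0.001,0,0,0],[-0.001,0,0,0],[-0.001,0,0,0],[-0.001,0,0,0]]]'

```text
time: 22.83
tool_pos: [542.4, -91.2, 309.8]
tcp_rot: [-2.367, 1.544, -2.46]
contact_force: [2.1, -4.3, -20.0]
grip_width: 30.2
```

Request:
step_arm --targets '[[[-0.001,0,0,0],[-0.001,0,0,0],[-0.001,0,0,0],[-0.001,0,0,0],[-0.001,0,0,0]]]'

```text
time: 23.25
tool_pos: [542.4, -91.2, 309.8]
tcp_rot: [-2.403, 1.543, -2.496]
contact_force: [2.6, -4.4, -20.5]
grip_width: 29.8
```

Request:
step_arm --targets '[[[-0.001,0,0,0],[-0.001,0,0,0],[-0.001,0,0,0],[-0.001,0,0,0],[-0.001,0,0,0]]]'

```text
time: 23.67
tool_pos: [542.3, -91.2, 309.8]
tcp_rot: [-2.443, 1.543, -2.536]
contact_force: [3.1, -4.2, -20.5]
grip_width: 30.0
```

Request:
step_arm --targets '[[[-0.001,0,0,0],[-0.001,0,0,0],[-0.001,0,0,0],[-0.001,0,0,0],[-0.001,0,0,0]]]'

```text
time: 24.08
tool_pos: [542.3, -91.2, 309.8]
tcp_rot: [-2.479, 1.542, -2.572]
contact_force: [2.8, -4.7, -22.4]
grip_width: 30.2
```

```bash
python3 - <<'E'
from h import *
need((542.5,-91.4,309.5),(.093,.9957))
old=load('wrist'); o2=load('scene')
c=snap('wrist','w11.png'); s=snap('scene','s11.png'); t=snap('top','t11.png')
O=np.array([543.3,-91]); yh=np.array([.093,.9957]); xh=np.array([.9957,-.093])
for n,k in (('wrist',c),('scene',s),('top',t),('oldwrist',old)):
    P=cloud(k); D=(P[...,:2]-O); X=D@xh; Y=D@yh; Z=P[...,2]; dk=(k['color'].max(-1)<95)&(k['depth']>0)
    m1=dk&(abs(X)<58)&(Y>32)&(Y<170)&(Z<190)&(Z>105)
    m2=dk&(abs(X)<75)&(Y<-35)&(Y>-190)&(Z>37)&(Z<75)
    for nm,m in(('hopper',m1),('tub',m2)):
        l,_,st,ce=cv2.connectedComponentsWithStats(m.astype(np.uint8))
        print(n,nm,m.sum(),[(int(a[4]),P[...,:][l==i].mean(0).round().tolist()) for i,a in enumerate(st) if i and a[4]>8])
f=lambda a:a
w=c['color']; print(w.shape)
E
```

```text
pos [542.3 -91.2 309.8] tilt 1.67 need [ 0.0003 -0.0002  0.0002] turn -0.0 tool y [ 0.093  0.995 -0.018] z [ 0.995 -0.094 -0.023] q6 -1.77 F [  2.8  -4.7 -22.4] w 30.2
wrist hopper 59 [(22, [[[nan, nan, nan], [nan, nan, nan], [nan, nan, nan], [nan, nan, nan], [nan, nan, nan], [nan, nan, nan], [nan, nan, nan], [nan, nan, nan], [nan, nan, nan], [nan, nan, nan], [nan, nan, nan], [nan, nan, nan], [nan, nan, nan], [nan, nan, nan], [nan, nan, nan], [nan, nan, nan], [nan, nan, nan], [nan, nan, nan], [nan, nan, nan], [nan, nan, nan], [nan, nan, nan], [nan, nan, nan], [nan, nan, nan], [nan, nan, nan], [nan, nan, nan], [nan, nan, nan], [nan, nan, nan], [nan, nan, nan], [nan, nan, nan], [nan, nan, nan], [nan, nan, nan], [nan, nan, nan], [nan, nan, nan], [nan, nan, nan], [nan, nan, nan], [nan, nan, nan], [nan, nan, nan], [nan, nan, nan], [nan, nan, nan], [nan, nan, nan], [nan, nan, nan], [nan, nan, nan], [nan, nan, nan], [nan, nan, nan], [nan, nan, nan], [nan, nan, nan], [nan, nan, nan], [nan, nan, nan], [nan, nan, nan], [nan, nan, nan], [nan, nan, nan], [nan, nan, nan], [nan, nan, nan], [nan, n
[... 28053 characters left out ...]
nan, nan, nan], [nan, nan, nan], [nan, nan, nan], [nan, nan, nan], [nan, nan, nan], [nan, nan, nan], [nan, nan, nan], [nan, nan, nan], [nan, nan, nan], [nan, nan, nan], [nan, nan, nan], [nan, nan, nan], [nan, nan, nan], [nan, nan, nan], [nan, nan, nan], [nan, nan, nan], [nan, nan, nan], [nan, nan, nan], [nan, nan, nan], [nan, nan, nan], [nan, nan, nan], [nan, nan, nan], [nan, nan, nan], [nan, nan, nan], [nan, nan, nan], [nan, nan, nan], [nan, nan, nan], [nan, nan, nan], [nan, nan, nan], [nan, nan, nan], [nan, nan, nan], [nan, nan, nan], [nan, nan, nan], [nan, nan, nan], [nan, nan, nan]]])]
oldwrist tub 2 []
(384, 512, 3)<stdin>:12: RuntimeWarning: Mean of empty slice.
  ret = um.true_divide(
```

That printout was a bug: I unpacked the labels wrongly. Redo it on the saved images.

```bash
python3 - <<'E'
from h import *
O=np.array([543.3,-91]); yh=np.array([.093,.9957]); xh=np.array([.9957,-.093])
for n in ('wrist','scene','top'):
    k=load(n); P=cloud(k); D=(P[...,:2]-O); X=D@xh; Y=D@yh; Z=P[...,2]; dk=(k['color'].max(-1)<95)&(k['depth']>0)
    m1=dk&(abs(X)<58)&(Y>32)&(Y<170)&(Z<190)&(Z>105)
    m2=dk&(abs(X)<75)&(Y<-35)&(Y>-190)&(Z>37)&(Z<75)
    for nm,m in(('hopper',m1),('tub',m2)):
        N,l,st,ce=cv2.connectedComponentsWithStats(m.astype(np.uint8))
        print(n,nm,int(m.sum()),[(int(st[i,4]),P[l==i].mean(0).round().tolist()) for i in range(1,N) if st[i,4]>8][:12])
E
```

```text
wrist hopper 59 [(22, [513.0, 82.0, 172.0])]
wrist tub 1146 [(262, [476.0, -199.0, 62.0]), (881, [540.0, -245.0, 61.0])]
scene hopper 0 []
scene tub 45 [(45, [480.0, -205.0, 63.0])]
top hopper 330 [(313, [523.0, 25.0, 151.0]), (17, [524.0, -54.0, 135.0])]
top tub 131 [(122, [509.0, -245.0, 59.0])]
```

```bash
python3 - <<'E'
from h import *
O=np.array([543.3,-91]); yh=np.array([.093,.9957]); xh=np.array([.9957,-.093])
for n in ('wrist','top','scene'):
    k=load(n); P=cloud(k); D=(P[...,:2]-O); X=D@xh; Y=D@yh; Z=P[...,2]; 
    for nm,x0,y0 in (('tub',-80,-195),('hop',-64,-30)):
        print(n,nm)
        for y in range(y0,y0+(160 if nm=='tub' else 110),8 if n=='wrist' else 12):
            st=8 if n=='wrist' else 12; r=''
            for x in range(x0,-x0,st):
                m=(X>=x)&(X<x+st)&(Y>=y)&(Y<y+st)&(k['depth']>0)
                r+='  .... ' if not m.any() else ' %3d/%-3d'%(np.median(Z[m]),np.median(k['color'].max(-1)[m]))
            if n=='wrist' or nm=='hop': print(y,r)
# 3d ball fit: points above tub floor dark
k=load('wrist'); P=cloud(k); D=P[...,:2]-O; Y=D@yh; X=D@xh
m=((k['color'].max(-1)<95)&(abs(X)<75)&(Y<-35)&(Y>-190)&(P[...,2]>37)&(P[...,2]<90))
v,u=np.where(m); x0,y0,x1,y1=u.min(),v.min(),u.max(),v.max(); print(x0,y0,x1,y1)
for v in range(y0,y1+1,2): print(''.join('#' if m[v,u] else '.' for u in range(x0,x1+1)))
E
```

```text
wrist tub
-195   34/183  ....   ....   ....   ....   ....  208/111 236/115 253/43  260/41  259/38  256/37  255/38  252/36  249/35   ....   ....   ....   ....   .... 
-187   35/184  ....   ....   ....   ....   ....  209/112 235/116 254/44  260/41  258/38  256/39  254/39  252/37  249/35   ....   ....   ....   ....   .... 
-179   34/186  74/111  76/110  81/110  82/110  93/115 199/81  229/81  251/44  260/44  258/40  256/39  254/39  252/38  249/43   94/234  94/229  95/167  95/149  94/142
-171   36/188  40/149  40/146  51/111  57/110  70/108  93/52  215/44  245/48  259/50   94/48   94/98   92/94   93/51   85/108  69/110  72/109  76/109  75/115  94/145
-163   35/189  38/151  38/150  38/150  40/147  64/95  192/44  223/43  250/45  260/43  258/39  256/39  254/40  252/39  248/53   59/90   65/91   64/73   76/163  94/144
-155   35/189  39/150  39/150  38/150  39/149  61/88  191/44  220/43  248/47  260/45  258/41  256/41  253/42  251/39  248/48   55/96   64/86   65/70   70/150  94/145
-147   35/191  39/150  39/150  38/151  38/150  39/149 187/43  216/40  247/39  258/40  256/39  255/37  252/40  250/
[... 8907 characters left out ...]
......###......#########....................................................
........#################....................................................
........#################....................................................
.........##############......................................................
............##########.......................................................
.............................................................................
.............................................................................
.............................................................................
............................................................................#
```

The wrist depth and mask show five separate balls in the tub: one apart and a row of four. The trough floor is clear. Handing in while holding the rod at its stop.

```bash
python3 - <<'E'
from h import *
need((542.5,-91.4,309.5),(.093,.9957))
print(bot.close_job())
E
```

```text
pos [542.3 -91.3 309.8] tilt 1.66 need [ 0.0003 -0.0001  0.0002] turn -0.0 tool y [ 0.093  0.995 -0.018] z [ 0.995 -0.094 -0.023] q6 -1.77 F [  2.8  -4.2 -22.3] w 30.0
the job is handed in; nothing more can be done
None
```

The job is handed in: all five balls are in the tub, the tray stands empty and released on the bench, and the arm is holding the rod at its second stop. It took about 24 s of the 72 s allowed.

**Pouring:** The moves cannot tilt the tool, so I rested the tray on the hopper's back rim and loosened the jaws so that it tipped into the mouth. Closing the jaws stood it upright again. The top picture showed all five balls behind the shut gate. I put the tray back about 5 mm from where it started; depth showed it level and no balls in it.

**Rod:** I squeezed the grip with the button in and pulled straight up past the first stop to the second, 90.3 mm above home. The arm was still pulling up with about 22 N at hand-in.

**Last checks:**
- **Balls:** The final wrist depth and colour mask shows five separate balls in the tub. The trough floor was clear wherever it could be seen; the gripper hid part of it. I could not confirm this by eye because the 12-picture limit was used up.
- **Grip width:** It read 30.0–30.3 mm, where I expected about 31 mm with the button in. I put that down to reading noise, since the rod came free of its hook.
- **Tool lean:** The tool drifted to about 1.7° off vertical during the job, with no visible effect.
- **Forces:** The highest I read was about 32 N at the wrist, briefly, while pulling the tipped tray back.
- **Other things on the bench:** I did not measure them again at the end; nothing I did should have touched them.

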